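# Unlock the bamboo organiser and hold the key turned

## Robot

A 6-joint arm with a two-finger parallel gripper is mounted at the origin on the work surface. World frame = base frame: x ahead of the robot, y to its left, z up, the work surface at z = 0. Lengths are in m, angles in rad, forces in N, time in s.
With the tool pointing down it reaches from about 0.3 to 0.95 m from the base axis. Payload 3.1 kg.
Tool frame: the origin (TCP) lies on the centre line of the jaws, within the pads' length; the fingertips stand 14 mm ahead of it and the grasp point (between the pads) lies 5 mm behind it; z points along the fingers, y is the line along which they close (so a half turn about z gives the same grasp; the last joint's range is limited). The gripper opens to 85 mm and grips with 20 to 120 N. Pads are 22 mm wide; open, the fingers measure 114 mm over their backs; the gripper's body (76 mm by 85 mm) begins 54 mm behind the grasp point. The pads swing forward as they close: fully open they stand 13 mm farther back than shut.
Start: joints at [-1.286, 0.308, 1.634, -0, 1.2, -0.07], TCP at [0.217, -0.586, 0.245] pointing down, gripper open.
Joint ranges: [-3.06, 3.06], [-0.79, 1.96], [0.05, 2.63], [-1.19, 4.34], [0.05, 2.64], [-2.94, 2.94]. Speed limits (rad/s): [2.79, 2.79, 3.14, 3.14, 3.14, 3.14].

## Interface

Orientations are given as a unit quaternion [x, y, z, w].
In Python, from workcell import readout, imaging, ticket gives the robot as it stands.
- The arm moves only by the tool apply_moves, never from a script. Its argument "deltas" is a list that holds one entry, the list of rows, each a list of 7 numbers: the shift along the tool's x, y, z in mm, then the turn, a rotation vector about the tool's x, y, z in rad, then the finger opening in mm, from 0 to 85.4. In form: [[[tx, ty, tz, wx, wy, wz, gripper], ...]]. A call has 1 to 8 rows; each row is the pose to reach, as a shift and turn from the pose commanded when the call began, along the tool's axes at that moment; what a row does not reach only later rows make up. A row lasts 1/10 s, in which the tool goes at most 50 mm and 8.59 degrees, less where a joint would pass 70% of its speed; a pose out of reach is approached as far as the arm can. A call with a gripper value outside its range is refused whole. The fingers move at their own pace and stop on an object; "squeeze" is the grip in N (left out, the last holds). Time passes only in rows, so rows that repeat a pose let the fingers close. It gives the time, the measured TCP pose, the force, the opening and the grip force at its end, in the units of the state.
- readout.read_state(): the state, without advancing time (a new reading comes with each control period).
- imaging.capture(name): name is "scene" or "top" or "wrist"; returns the picture (480x640x3 uint8, red, green, blue); there is no depth.
- imaging.camera_params(name): a dict with "fx", "fy", "cx", "cy" (pixels), "R" (3x3) and "t" (3): a world point X has camera coordinates R X + t; the wrist camera has in their place "T_tool_cam" (4x4, takes a point from camera to tool coordinates, whose origin is the TCP and whose axes are the flange's). Camera axes: x right, y down, z forward; pixel columns grow to the right and rows downward; lengths in m; the calibration is good to about 2 mm. A picture is of the moment at which its call begins: read the wrist's pose just before it. camera_params takes no time and is no camera call.
- ticket.sign_off(): hands the job in; it is judged then, once.
The state is a dict: "time_s": time; "joint_pos": joint angles; "qvel": joint speeds; "joint_efforts": joint torques, N m; "ee_pos": TCP position; "tool_rot": TCP orientation; "ft_force": force on the tool from outside, world axes, zero at the start; "wrist_torque": the same for the moment, N m; "finger_gap": opening from 0.0 (shut) to 1.0 (fully open); "finger_force": force on a finger pad.
Only numpy, scipy, OpenCV 4.12 (cv2) and the standard library are available. Lean on these libraries where they do the work, as an engineer would, in place of code of your own. Each camera call takes 0.05 s, during which the arm holds its last target. There are 200 camera calls.

## Task

Swing the steel hasp on the bamboo desk organiser all the way up and over, off the lock, so that it lies back clear. Then take the key out of its wooden block, push it fully home into the keyway past the sticky pins, turn it a quarter turn clockwise (seen from above) to its stop, and finish still gripping the key there, because the lock springs back if let go. Leave the glass frog, the egg cup and the vase standing where they are.

Things in the scene. Friction and masses are not known exactly. Their poses are not given: they have to be found in the camera images.
- organiser: Bamboo desk organiser, fixed, 180 (x) x 240 (y) x 85 mm high; origin under its centre, z up, tray front facing its -x. On its flat lid (85 mm above the shelf), near its +y end, is the lock with the hasp over it; at the -y end a pen bin with walls 28 mm above the lid begins 162 mm from the hasp's hinge.
- hasp_hinge (a point): Fixed point: centre of the hasp's hinge pin, 20 mm above the lid at the organiser's +y edge. Axes are the organiser's: x along the pin, y from keyway to hinge, z up. The steel post under the pin is 34 mm long along x.
- hasp (a joint): Hasp angle, rad: 0 shut, level over the keyway; 1.57 straight up; 3.3 stop, laid back outside the organiser's +y edge. Turns about the hinge's x axis, its end going from the -y side up and over to +y. Nearly free: falls by its own weight, shut below about 1.4, open beyond about 1.75. It may start up to 0.15 open.
- hasp_end (a point): Centre of the hasp's rolled free end: a steel round 12 mm in diameter, 16 mm long along the hinge axis, 74 mm from the pin. The strap is 16 mm wide, 5 mm thick. Shut, this point is 22 mm above the lid, 42 mm from the keyway axis. It can be pinched from above across its 16 mm, fingertips either side, and pivots between the fingers.
- keyway (a point): Centre of the keyway's mouth, on top of the square brass lock plug (25 x 25 mm, 16 mm above the lid) in a round steel collar (45 mm across, 2 mm lower). Straight slot: 11.8 mm (its x) by 6.8 mm (its y), with a 45 deg lead-in 2.5 mm wide, over 30 mm deep; 32 mm from the hinge pin. Plug at 0: x, y as the organiser's. Sticky pins inside give way downwards, resisting with 4 to 8 N until the key is home.
- key_grip (a point): Centre of the key's black plastic bow, 28 mm (x) wide, 10 mm (y) thick, 30 mm (z) tall; grip it across the 10 mm. The key stands blade down, z up; alike after a half turn about z. Steel blade 10 (x) x 5 (y) x 28 mm; its tip is 59 mm, the shoulder's underside (20 x 14 mm) 31 mm below this point. Fully home the shoulder sits on the plug, this point 31 mm above the keyway's mouth. About 45 g.
- plug (a joint): Turn of the lock plug in rad, growing clockwise seen from above: 0 = rest, 1.57 = stop (a quarter turn). A spring (0.03 N m per rad) turns it back when let go. The key has about 0.2 to 0.4 rad of play in the slot, so it must be turned somewhat more than the plug.
- key: The same key; this origin is the middle of the blade's tip, same axes.
- key_block: Fixed wooden block 56 x 56 x 40 mm high in which the key stands loosely in a slot 13 x 8 mm, the shoulder resting on the top; origin under its centre.
- frog_mid (a point): Green glass frog, about 70 mm across and 62 mm tall, this point 30 mm above the shelf. Leave alone.
- egg_cup_mid (a point): Stainless steel egg cup, 48 mm across, 62 mm tall, this point at mid height. Leave alone.
- vase_mid (a point): Black ceramic vase, 84 mm across, 145 mm tall, this point at mid height. Leave alone.

How it is judged:
By the outcome, as a careful person would: the job done as asked, in the order asked, and still so for the second after the job is handed in, while the arm keeps its last pose, push and grip.
It also fails if it takes over 72 s, if anything falls off the work surface, if the arm or the gripper's body presses on something with over 40 N, if the wrist force passes 120 N, or if a joint passes its speed limit or range.

## Working session

There is one attempt and no reset: what is moved stays moved. The work goes in short steps, Python scripts to look and compute and a tool call to move; the robot and the scene stay as the last step left them, time stands still between calls to the robot, and variables do not carry over. Pictures are saved under pics/ and viewed, at most 10 in all, crops included, and the job is handed in when it is done.

Besides the shell and the picture viewer there is one more tool, called after "Emit:" as name(argument=value, ...) on one line, values as JSON. apply_moves: Moves the arm, as the interface text tells. Its arguments: {"type":"object","properties":{"deltas":{"type":"array","items":{"type":"array","items":{"type":"array","items":{"type":"number"}}}},"squeeze":{"type":"number"}},"required":["deltas"]}

```bash
mkdir -p pics; ls; cat > h.py <<'E'
import numpy as np, cv2
from workcell import readout, imaging, ticket
from scipy.spatial.transform import Rotation as Ro
def cap(n,f):
    im=imaging.capture(n); cv2.imwrite(f'pics/{f}.png',im[:,:,::-1]); return im
def cam(n):
    p=imaging.camera_params(n); K=np.array([[p['fx'],0,p['cx']],[0,p['fy'],p['cy']],[0,0,1]])
    if n!='wrist': R=np.array(p['R']);t=np.array(p['t'])
    else:
        s=readout.read_state(); T=np.eye(4);T[:3,:3]=Ro.from_quat(s['tool_rot']).as_matrix();T[:3,3]=s['ee_pos']
        T=np.linalg.inv(T@np.array(p['T_tool_cam']));R=T[:3,:3];t=T[:3,3]
    return K,R,t
def ray(c,uv):
    K,R,t=c; d=R.T@np.linalg.inv(K)@np.array([uv[0],uv[1],1.]); return -R.T@t,d
def onz(c,uv,z):
    o,d=ray(c,uv); return o+d*(z-o[2])/d[2]
def proj(c,X):
    K,R,t=c; p=K@(R@np.array(X)+t); return p[:2]/p[2]
E
python3 - <<'E'
from h import *
print(readout.read_state())
for n in ('scene','top'):
    cap(n,n); c=cam(n); print(n,c[0].tolist(),(-c[1].T@c[2]).round(3),c[1].round(3).tolist())
print(imaging.camera_params('wrist'))
E
```

```text
pics
{'time_s': 0.0, 'joint_pos': array([-1.28568348e+00,  3.09029143e-01,  1.63521846e+00, -1.69822532e-05,
        1.19968463e+00, -6.97017942e-02]), 'qvel': array([-0.00031924, -0.00086673, -0.0003166 , -0.00026594,  0.00136091,
        0.00211719]), 'joint_efforts': array([ 2.58503160e-04, -4.15251017e+01, -2.76663297e+01, -1.52355265e-04,
        1.00537628e-02,  1.25226217e-05]), 'ee_pos': array([ 0.21687775, -0.58530831,  0.2440168 ]), 'tool_rot': array([ 9.84303333e-01,  1.76481103e-01, -1.33613005e-04, -1.16216088e-03]), 'ft_force': array([ 0.4875247 , -0.32540148,  0.01273275]), 'wrist_torque': array([ 0.00870311, -0.03495346,  0.01536995]), 'finger_force': 0.0, 'finger_gap': 0.9986123153748154}
scene [[443.24159693116457, 0.0, 317.178872310903], [0.0, 443.24159693116457, 243.9295676163918], [0.0, 0.0, 1.0]] [ 0.972 -0.596  0.602] [[0.82, 0.573, -0.008], [0.347, -0.508, -0.789], [-0.456, 0.644, -0.615]]
top [[520.7340298430837, 0.0, 319.79118065916634], [0.0, 520.7340298430837, 232.59644108153717], [0.0, 0.0, 1.0]] [ 0.394 -0.095  1.319] [[0.027, -1.0, -0.003], [-0.987, -0.026, -0.159], [0.159, 0.007, -0.987]]
{'fx': 394.4322165310139, 'fy': 394.4322165310139, 'cx': 325.9914644702103, 'cy': 242.76959139486095, 'T_tool_cam': array([[-1.27226982e-03, -9.54201873e-01, -2.99160772e-01,
         7.54047577e-02],
       [ 9.99999187e-01, -1.23839944e-03, -3.02799467e-04,
        -1.01977182e-03],
       [-8.15487140e-05, -2.99160915e-01,  9.54202673e-01,
        -1.28683827e-01],
       [ 0.00000000e+00,  0.00000000e+00,  0.00000000e+00,
         1.00000000e+00]])}
```

View pics/scene.png

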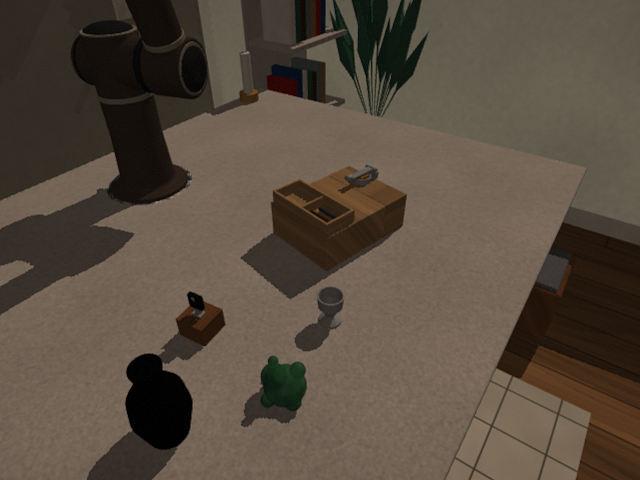

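View pics/top.png

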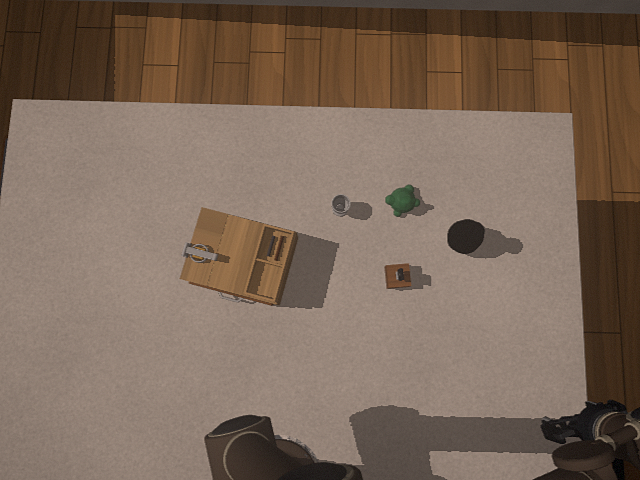

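Top view: hasp spans from about (188,250) to (215,257) with the hinge to the left; lid corners (203,208) and (182,279). Key block is at (398,276), with the key bow at its right. Frog is at (403,200), egg cup (341,205), vase (466,236).

```bash
python3 - <<'E'
from h import *
c=cam('top'); im=cv2.imread('pics/top.png')
for uv,z in [((203,208),.085),((182,279),.085),((278,304),.113),((298,233),.113),((188,250),.107),((215,257),.107),((398,276),.04),((403,200),.03),((341,205),.06),((466,236),.14)]:
    print(uv,onz(c,uv,z).round(3))
crop=im[195:320,165:310]; a=cv2.resize(crop,None,fx=4,fy=4,interpolation=cv2.INTER_CUBIC)
b=cv2.resize(im[255:300,375:440],None,fx=4,fy=4,interpolation=cv2.INTER_CUBIC)
o=np.zeros((600,800,3),np.uint8); o[:500,:580]=a; 
sc=cv2.imread('pics/scene.png')
o[0:180,580:800]=b[:,:220]; s=cv2.resize(sc[150:205,330:385],None,fx=4,fy=4); o[200:420,580:800]=s
cv2.imwrite('pics/c1.png',o)
E
```

```text
(203, 208) [0.645 0.197 0.085]
(182, 279) [0.473 0.236 0.085]
(278, 304) [0.419 0.005 0.113]
(298, 233) [ 0.586 -0.036  0.113]
(188, 250) [0.539 0.221 0.107]
(215, 257) [0.525 0.157 0.107]
(398, 276) [ 0.497 -0.281  0.04 ]
(403, 200) [ 0.69  -0.295  0.03 ]
(341, 205) [ 0.667 -0.137  0.06 ]
(466, 236) [ 0.584 -0.422  0.14 ]
```

View pics/c1.png

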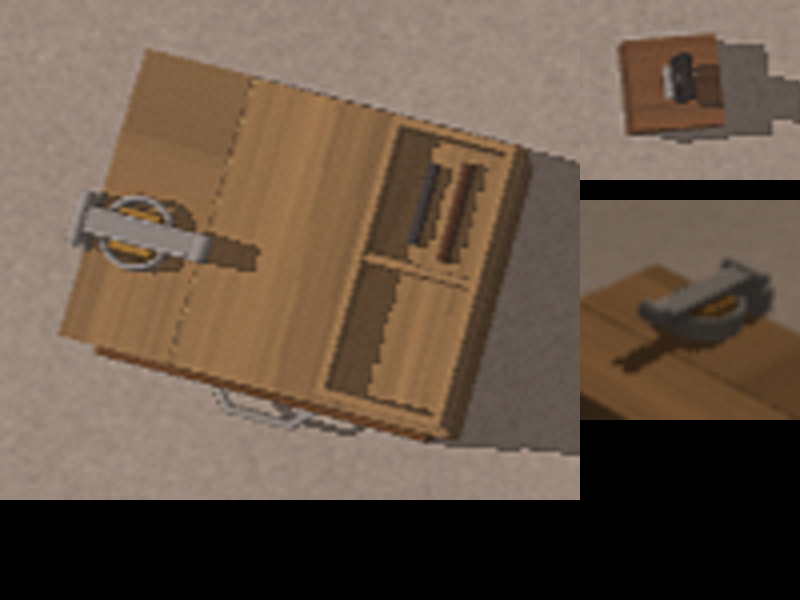

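```bash
cat >> h.py <<'E'
def delta(pos,yaw):
    """tool-frame shift (mm) and turn about tool z to a tool-down pose"""
    s=readout.read_state(); R=Ro.from_quat(s['tool_rot'])
    T=Ro.from_matrix([[np.cos(yaw),np.sin(yaw),0],[np.sin(yaw),-np.cos(yaw),0],[0,0,-1]])
    print('t',round(s['time_s'],2),'d',(R.inv().apply(np.array(pos)-s['ee_pos'])*1000).round(1),(R.inv()*T).as_rotvec().round(3),'pos',s['ee_pos'].round(4))
E
python3 - <<'E'
from h import *
delta([.525,.16,.25],1.344)
E
```

```text
t 0.1 d [ 547.9 -591.9   -4.5] [-0.002 -0.001 -0.989] pos [ 0.2169 -0.5854  0.2442]
```

Emit:
apply_moves(deltas=[[[548, -592, -4, 0, 0, -0.99, 40], [548, -592, -4, 0, 0, -0.99, 40], [548, -592, -4, 0, 0, -0.99, 40], [548, -592, -4, 0, 0, -0.99, 40], [548, -592, -4, 0, 0, -0.99, 40], [548, -592, -4, 0, 0, -0.99, 40], [548, -592, -4, 0, 0, -0.99, 40], [548, -592, -4, 0, 0, -0.99, 40]]], squeeze=25)

```text
time_s: 0.9
ee_pos: [0.37, -0.2144, 0.247]
tool_rot: [0.782, 0.623, 0.0, -0.0]
ft_force: [1.5, 0.3, -0.6]
finger_gap: 0.465
finger_force: 0.0
```

```bash
python3 - <<'E'
from h import *
delta([.525,.16,.25],1.344)
print(readout.read_state()['joint_pos'].round(2))
E
```

```text
t 0.9 d [399.6  67.5  -2.9] [ 0.    -0.     0.002] pos [ 0.37   -0.2144  0.247 ]
[-0.63 -0.09  2.07  0.    1.16 -0.4 ]
```

Emit:
apply_moves(deltas=[[[400, 67, -3, 0, 0, 0, 40], [400, 67, -3, 0, 0, 0, 40], [400, 67, -3, 0, 0, 0, 40], [400, 67, -3, 0, 0, 0, 40], [400, 67, -3, 0, 0, 0, 40], [400, 67, -3, 0, 0, 0, 40], [400, 67, -3, 0, 0, 0, 40], [400, 67, -3, 0, 0, 0, 40]]])

```text
time_s: 1.7
ee_pos: [0.5228, 0.1553, 0.2498]
tool_rot: [0.782, 0.623, -0.0, 0.0]
ft_force: [1.6, -0.8, 0.4]
finger_gap: 0.466
finger_force: 0.0
```

Emit:
apply_moves(deltas=[[[0, 0, 0, 0, 0, 0, 40], [0, 0, 0, 0, 0, 0, 40], [0, 0, 0, 0, 0, 0, 40]]])

```text
time_s: 2.0
ee_pos: [0.5219, 0.1523, 0.2495]
tool_rot: [0.782, 0.623, -0.001, -0.0]
ft_force: [0.1, 0.3, -0.5]
finger_gap: 0.468
finger_force: 0.0
```

```bash
python3 - <<'E'
from h import *
delta([.525,.16,.25],1.344)
c=cam('wrist'); np.savez('w1.npz',K=c[0],R=c[1],t=c[2]); cap('wrist','w1')
E
```

```text
t 2.0 d [ 8.2  1.3 -0.5] [-0.002  0.001  0.   ] pos [0.5219 0.1523 0.2495]
```

View pics/w1.png

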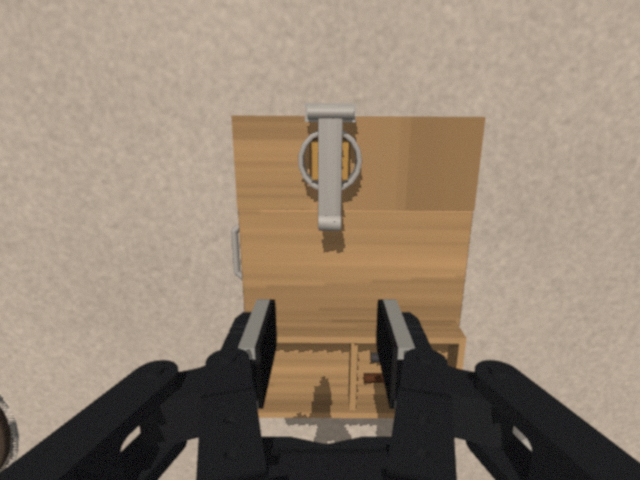

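Wrist view: hinge pin at (331,111), rolled end at (330,222), collar centre about (330,160), lid corners (233,116), (484,118); well aligned with the organiser.

```bash
python3 - <<'E'
from h import *
w=np.load('w1.npz'); c=(w['K'],w['R'],w['t'])
H=onz(c,(331,111),.109); A=onz(c,(233,116),.085);B=onz(c,(484,118),.085)
print('H',H.round(4),'edge',A.round(4),B.round(4),'mid',((A+B)/2).round(4),'yaw',np.arctan2(*(B-A)[[1,0]]),np.linalg.norm(B-A))
for z in (.105,.113,.119):
    E=onz(c,(330,222),z); print(z,E.round(4),np.linalg.norm((E-H)[:2]),np.arctan2(*-(E-H)[:2]))
print('collar',onz(c,(330,160),.099))
for X in ([.525,.16,.11],):print(proj(c,X))
E
```

```text
H [0.5417 0.2314 0.109 ] edge [0.4737 0.2441 0.085 ] [0.6466 0.2027 0.085 ] mid [0.5601 0.2234 0.085 ] yaw -0.23523123320631964 0.17770745840605842
0.105 [0.5244 0.1583 0.105 ] 0.07512451260276423 0.23277030024867773
0.113 [0.5248 0.1603 0.113 ] 0.07306127244182103 0.23387925195218573
0.119 [0.5251 0.1619 0.119 ] 0.07151390426138945 0.2347529573939136
collar [0.53400527 0.20017495 0.099     ]
[330.36530948 221.32348282]
```

```bash
python3 - <<'E'
from h import *
delta([.5245,.159,.108],1.336)
E
```

```text
t 2.05 d [  7.6   1.  141.8] [-0.001  0.001  0.008] pos [0.522  0.1519 0.2498]
```

Emit:
apply_moves(deltas=[[[8, 1, 40, 0, 0, 0.008, 40], [8, 1, 80, 0, 0, 0.008, 40], [8, 1, 115, 0, 0, 0.008, 40], [8, 1, 135, 0, 0, 0.008, 40], [8, 1, 142, 0, 0, 0.008, 40], [8, 1, 142, 0, 0, 0.008, 40], [8, 1, 142, 0, 0, 0.008, 40]]])

```text
time_s: 2.75
ee_pos: [0.5266, 0.1603, 0.1096]
tool_rot: [0.785, 0.619, 0.001, 0.001]
ft_force: [0.2, -0.2, 0.9]
finger_gap: 0.47
finger_force: 0.0
```

Emit:
apply_moves(deltas=[[[0, 0, 0, 0, 0, 0, 10], [0, 0, 0, 0, 0, 0, 10], [0, 0, 0, 0, 0, 0, 10], [0, 0, 0, 0, 0, 0, 10], [0, 0, 0, 0, 0, 0, 10], [0, 0, 0, 0, 0, 0, 10]]], squeeze=20)

```text
time_s: 3.35
ee_pos: [0.526, 0.1611, 0.1099]
tool_rot: [0.785, 0.62, 0.001, 0.0]
ft_force: [-2.8, -0.6, 6.9]
finger_gap: 0.18
finger_force: 22.8
```

```bash
python3 - <<'E'
from h import *
delta([.5245,.159,.108],1.336)
s=readout.read_state();print(s['ft_force'],s['finger_force'],s['finger_gap']*85.4)
E
```

```text
t 3.35 d [-2.4 -1.   1.9] [ 0.001 -0.001  0.001] pos [0.526  0.1611 0.1099]
[-2.763928   -0.57910549  6.8507524 ] 22.813967233523726 15.33481261468341
```

Emit:
apply_moves(deltas=[[[2, 0, -12, 0, 0, 0, 10], [6, 0, -23, 0, 0, 0, 10], [11, 0, -33, 0, 0, 0, 10], [17, 0, -42, 0, 0, 0, 10], [25, 0, -50, 0, 0, 0, 10], [34, 0, -56, 0, 0, 0, 10], [44, 0, -62, 0, 0, 0, 10], [54, 0, -65, 0, 0, 0, 10]]])

```text
time_s: 4.15
ee_pos: [0.5384, 0.2142, 0.1744]
tool_rot: [0.785, 0.62, 0.0, 0.0]
ft_force: [0.6, -3.9, 2.9]
finger_gap: 0.18
finger_force: 21.1
```

Emit:
apply_moves(deltas=[[[11, 0, -2, 0, 0, 0, 10], [22, 0, -3, 0, 0, 0, 10], [33, 0, -2, 0, 0, 0, 10], [44, 0, 1, 0, 0, 0, 10], [54, 0, 6, 0, 0, 0, 10], [63, 0, 11, 0, 0, 0, 10], [72, 0, 19, 0, 0, 0, 10], [79, 0, 27, 0, 0, 0, 10]]])

```text
time_s: 4.95
ee_pos: [0.5573, 0.2935, 0.1467]
tool_rot: [0.785, 0.62, 0.002, -0.001]
ft_force: [0.8, 4.2, 3.9]
finger_gap: 0.179
finger_force: 22.9
```

```bash
python3 - <<'E'
from h import *
s=readout.read_state();delta([.5417,.2314,.105],1.336);print(s['ft_force'],s['finger_force'],s['finger_gap']*85.4)
E
```

```text
t 4.95 d [-64.3  -0.8  41.4] [ 0.001 -0.005  0.   ] pos [0.5573 0.2935 0.1467]
[0.7741003  4.19391212 3.93915243] 22.935085811186582 15.294265308134188
```

Emit:
apply_moves(deltas=[[[0, 0, 0, 0, 0, 0, 45], [0, 0, 0, 0, 0, 0, 45], [0, 0, 0, 0, 0, 0, 45], [0, 0, 0, 0, 0, 0, 45], [0, 0, -45, 0, 0, 0, 45], [0, 0, -90, 0, 0, 0, 45], [0, 0, -110, 0, 0, 0, 45], [0, 0, -110, 0, 0, 0, 45]]])

```text
time_s: 5.75
ee_pos: [0.5591, 0.291, 0.2617]
tool_rot: [0.785, 0.619, 0.005, 0.001]
ft_force: [-0.3, 0.6, 0.2]
finger_gap: 0.526
finger_force: 0.0
```

```bash
python3 - <<'E'
from h import *
c=cam('wrist'); np.savez('w2.npz',K=c[0],R=c[1],t=c[2]); cap('wrist','w2')
delta([.495,-.24,.26],3.05)
t=cam('top');im=cv2.imread('pics/top.png')
b=im[262:296,384:440].astype(int); m=(b.max(2)<55).astype(np.uint8)
cv2.imwrite('pics/x.png',m*255)
n,l,st,ce=cv2.connectedComponentsWithStats(m); print(st,ce+[384,262])
E
```

```text
t 5.8 d [-530.3   62.4   -2.6] [ 5.000e-03  1.000e-03 -1.714e+00] pos [0.5575 0.2903 0.2587]
[[   0    0   56   34 1860]
 [  14    7    6   12   44]] [[411.75537634 278.6016129 ]
 [400.70454545 274.20454545]]
```

View pics/w2.png

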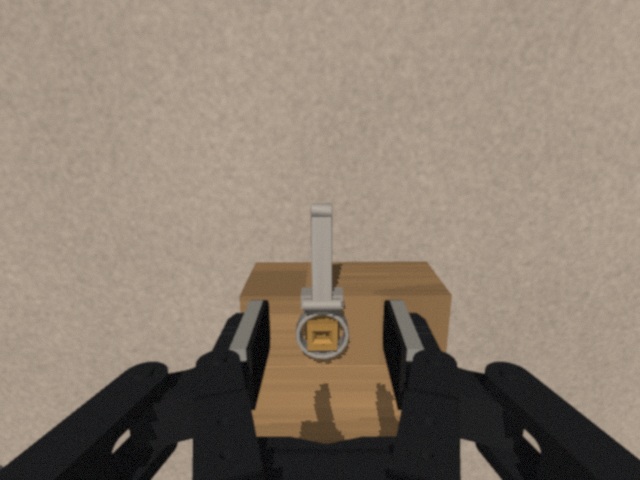

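Hasp lies back beyond the edge (end at (321,210)); plug exposed with the slot at (322,334). Now to the key.

```bash
python3 - <<'E'
from h import *
t=cam('top');k=onz(t,(400.7,274.2),.086);print(k)
delta([k[0],k[1],.24],3.1)
E
```

```text
[ 0.49760616 -0.28075666  0.086     ]
t 5.8 d [-569.4   74.4   17.3] [ 5.000e-03  1.000e-03 -1.764e+00] pos [0.5575 0.2903 0.2587]
```

Emit:
apply_moves(deltas=[[[-569, 74, 17, 0, 0, -1.76, 45], [-569, 74, 17, 0, 0, -1.76, 45], [-569, 74, 17, 0, 0, -1.76, 45], [-569, 74, 17, 0, 0, -1.76, 45], [-569, 74, 17, 0, 0, -1.76, 45], [-569, 74, 17, 0, 0, -1.76, 45], [-569, 74, 17, 0, 0, -1.76, 45], [-569, 74, 17, 0, 0, -1.76, 45]]])

```text
time_s: 6.6
ee_pos: [0.5162, -0.0806, 0.2428]
tool_rot: [0.336, 0.942, -0.0, -0.002]
ft_force: [0.5, -0.4, 0.8]
finger_gap: 0.526
finger_force: 0.0
```

```bash
python3 - <<'E'
from h import *
delta([.4976,-.2808,.24],3.1)
E
```

```text
t 6.6 d [-112.4 -166.7    2.7] [-0.    -0.004 -0.645] pos [ 0.5162 -0.0806  0.2428]
```

Emit:
apply_moves(deltas=[[[-112, -167, 3, 0, 0, -0.645, 45], [-112, -167, 3, 0, 0, -0.645, 45], [-112, -167, 3, 0, 0, -0.645, 45], [-112, -167, 3, 0, 0, -0.645, 45], [-112, -167, 3, 0, 0, -0.645, 45], [-112, -167, 3, 0, 0, -0.645, 45], [-112, -167, 3, 0, 0, -0.645, 45], [-112, -167, 3, 0, 0, -0.645, 45]]])

```text
time_s: 7.4
ee_pos: [0.4976, -0.2777, 0.241]
tool_rot: [0.023, 1.0, 0.001, -0.001]
ft_force: [-0.2, 0.6, 0.4]
finger_gap: 0.528
finger_force: 0.0
```

```bash
python3 - <<'E'
from h import *
delta([.4976,-.2808,.24],3.1)
c=cam('wrist'); np.savez('w3.npz',K=c[0],R=c[1],t=c[2]); im=cap('wrist','w3')
print(proj(c,[.4976,-.2808,.086]))
cv2.imwrite('pics/w3c.png',cv2.resize(im[160:360,200:460,::-1],None,fx=3,fy=3,interpolation=cv2.INTER_CUBIC))
E
```

```text
t 7.4 d [-0.1 -3.1  1. ] [ 0.002 -0.002 -0.005] pos [ 0.4976 -0.2777  0.241 ]
[320.89256564 229.18216744]
```

View pics/w3c.png

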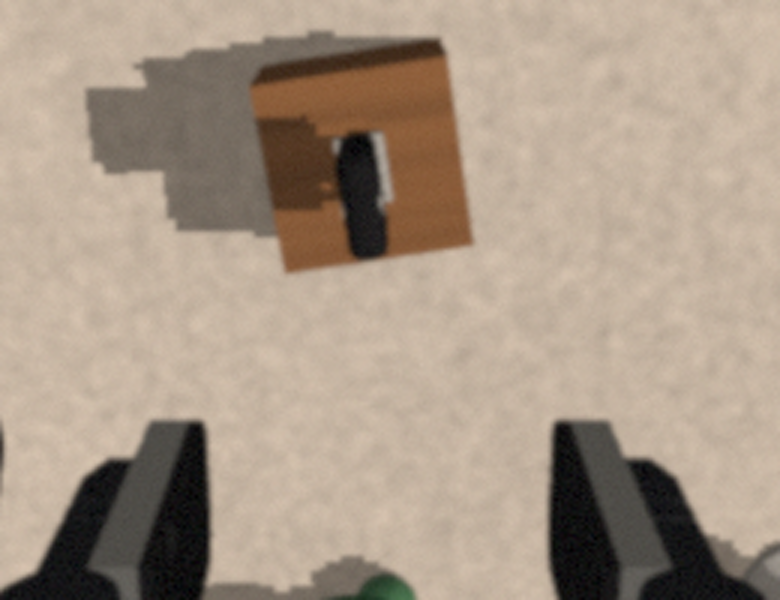

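Crop of wrist view (3x, offset 200,160): block top corners (250,85), (445,55), (472,243), (287,270); key bow spans (358,132)–(368,258), slightly rotated with the block.

```bash
python3 - <<'E'
from h import *
w=np.load('w3.npz'); c=(w['K'],w['R'],w['t'])
f=lambda p:(p[0]/3+200,p[1]/3+160)
P=np.array([onz(c,f(p),.04) for p in [(250,85),(445,55),(472,243),(287,270)]])
print(P.round(4),P.mean(0).round(4),[np.arctan2(*(a-b)[[1,0]]).round(3) for a,b in ((P[3],P[0]),(P[2],P[1]))],[np.arctan2(*(a-b)[[0,1]]).round(3) for a,b in ((P[0],P[1]),(P[3],P[2]))],[np.linalg.norm(P[i]-P[i-1]).round(4) for i in range(4)])
im=cv2.imread('pics/w3.png')[160:260,270:360]; m=(im.max(2)<40).astype(np.uint8)
n,l,st,ce=cv2.connectedComponentsWithStats(m); 
i=1+st[1:,4].argmax(); print(st[i],ce[i]+[270,160])
for v in range(st[i][1],st[i][1]+st[i][3],3):
    u=np.where(l[v]==i)[0]; print(v+160,u.min()+270,u.max()+270)
for z in (.071,.08,.086): print(z,onz(c,ce[i]+[270,160],z).round(4))
C=P.mean(0)
for dz in (.031,.046):
  for a in (-.014,0,.014): print(dz,a,proj(c,C+[a*np.cos(.07),a*np.sin(.07),dz]).round(1))
E
```

```text
[[ 0.4731 -0.3116  0.04  ]
 [ 0.4674 -0.2568  0.04  ]
 [ 0.5224 -0.2507  0.04  ]
 [ 0.528  -0.3051  0.04  ]] [ 0.4977 -0.2811  0.04  ] [np.float64(0.118), np.float64(0.112)] [np.float64(3.037), np.float64(3.038)] [np.float64(0.0553), np.float64(0.0551), np.float64(0.0553), np.float64(0.0547)]
[ 42  45  16  40 430] [319.78372093 224.7372093 ]
205 317 321
208 314 323
211 314 323
214 313 324
217 312 324
220 313 324
223 314 324
226 314 324
229 316 324
232 316 326
235 316 327
238 317 327
241 317 327
244 318 325
0.071 [ 0.498  -0.2819  0.071 ]
0.08 [ 0.4957 -0.2816  0.08  ]
0.086 [ 0.4941 -0.2814  0.086 ]
0.031 -0.014 [318.6 206.8]
0.031 0 [320.8 224.3]
0.031 0.014 [322.9 241.3]
0.046 -0.014 [318.2 211.1]
0.046 0 [320.6 229.4]
0.046 0.014 [322.8 247.1]
```

```bash
python3 - <<'E'
from h import *
delta([.4977,-.2813,.069],3.25)
E
```

```text
t 7.45 d [ -0.2  -3.9 172.4] [ 0.001 -0.001 -0.154] pos [ 0.4979 -0.2776  0.2414]
```

Emit:
apply_moves(deltas=[[[0, -4, 40, 0, 0, -0.1, 45], [0, -4, 80, 0, 0, -0.154, 45], [0, -4, 115, 0, 0, -0.154, 45], [0, -4, 125, 0, 0, -0.154, 45], [0, -4, 125, 0, 0, -0.154, 45], [0, -4, 125, 0, 0, -0.154, 45]]])

```text
time_s: 8.05
ee_pos: [0.4994, -0.2834, 0.1188]
tool_rot: [-0.054, 0.999, -0.001, 0.001]
ft_force: [0.1, 0.1, 0.8]
finger_gap: 0.525
finger_force: 0.0
```

```bash
python3 - <<'E'
from h import *
delta([.4977,-.2813,.069],3.25)
E
```

```text
t 8.05 d [ 1.5  2.3 49.8] [-0.002  0.002 -0.   ] pos [ 0.4994 -0.2834  0.1188]
```

Emit:
apply_moves(deltas=[[[1, 2, 20, 0, 0, 0, 45], [1, 2, 40, 0, 0, 0, 45], [1, 2, 50, 0, 0, 0, 45], [1, 2, 50, 0, 0, 0, 45], [1, 2, 50, 0, 0, 0, 45]]])

```text
time_s: 8.55
ee_pos: [0.4979, -0.2819, 0.0687]
tool_rot: [-0.054, 0.999, -0.001, 0.001]
ft_force: [-0.1, -0.5, 0.5]
finger_gap: 0.529
finger_force: 0.0
```

Emit:
apply_moves(deltas=[[[0, 0, 0, 0, 0, 0, 20], [0, 0, 0, 0, 0, 0, 15], [0, 0, 0, 0, 0, 0, 5], [0, 0, 0, 0, 0, 0, 3], [0, 0, 0, 0, 0, 0, 3], [0, 0, 0, 0, 0, 0, 3], [0, 0, 0, 0, 0, 0, 3], [0, 0, 0, 0, 0, 0, 3]]], squeeze=50)

```text
time_s: 9.35
ee_pos: [0.4975, -0.2817, 0.0683]
tool_rot: [-0.054, 0.999, -0.0, 0.001]
ft_force: [-0.7, 0.4, 5.8]
finger_gap: 0.107
finger_force: 49.3
```

```bash
python3 - <<'E'
from h import *
delta([.4977,-.2813,.069],3.25)
s=readout.read_state();print(s['ft_force'],s['finger_force'],s['finger_gap']*85.4)
E
```

```text
t 9.35 d [-0.2  0.4 -0.7] [-0.001  0.001 -0.001] pos [ 0.4975 -0.2817  0.0683]
[-0.7094622   0.39848442  5.84303344] 49.32703614234924 9.1183474804077
```

```bash
python3 - <<'E'
from h import *
w=np.load('w2.npz'); c=(w['K'],w['R'],w['t'])
im=cv2.imread('pics/w2.png'); b=im[312:356,300:346]; h=cv2.cvtColor(b,cv2.COLOR_BGR2HSV)
m=((h[...,1]>150)&(h[...,2]>90)).astype(np.uint8)
n,l,st,ce=cv2.connectedComponentsWithStats(m);i=1+st[1:,4].argmax();x,y,W,Hh,_=st[i]
print(st[1:],(x+W/2+300,y+Hh/2+312),ce[i]+[300,312])
print(onz(c,(x+(W-1)/2+300,y+(Hh-1)/2+312),.101).round(4), onz(c,(322,335.),.101).round(4))
cv2.imwrite('pics/p.png',cv2.resize(b,None,fx=8,fy=8,interpolation=cv2.INTER_CUBIC))
delta([.534,.200,.215],2.906)
E
```

```text
[[  7   6  31  32 623]
 [ 22  22   3   1   3]] (np.float64(322.5), np.float64(334.0)) [321.97592295 333.49598716]
[0.5342 0.2028 0.101 ] [0.5339 0.2015 0.101 ]
t 9.35 d [ -88.2  474.9 -147. ] [-0.001  0.001  0.343] pos [ 0.4975 -0.2817  0.0683]
```

Emit:
apply_moves(deltas=[[[0, 0, -15, 0, 0, 0, 3], [0, 0, -40, 0, 0, 0, 3], [0, 0, -80, 0, 0, 0, 3], [0, 0, -120, 0, 0, 0, 3], [0, 0, -145, 0, 0, 0, 3], [0, 0, -145, 0, 0, 0, 3]]])

```text
time_s: 9.95
ee_pos: [0.4995, -0.2831, 0.2179]
tool_rot: [-0.054, 0.999, -0.003, 0.004]
ft_force: [0.5, -1.4, -0.4]
finger_gap: 0.109
finger_force: 49.5
```

```bash
python3 - <<'E'
from h import *
delta([.534,.200,.215],2.906)
s=readout.read_state();print(s['ft_force'],s['finger_force'],s['finger_gap']*85.4)
E
```

```text
t 9.95 d [-86.2 476.6   0.5] [-0.005  0.009  0.343] pos [ 0.4995 -0.2831  0.2179]
[ 0.50931094 -1.39756862 -0.42419651] 49.502347111701965 9.2676760773758
```

Emit:
apply_moves(deltas=[[[-9, 45, 0, 0, 0, 0.03, 3], [-17, 95, 0, 0, 0, 0.07, 3], [-26, 145, 0, 0, 0, 0.1, 3], [-35, 195, 0, 0, 0, 0.14, 3], [-44, 245, 0, 0, 0, 0.18, 3], [-53, 295, 0, 0, 0, 0.22, 3], [-62, 345, 0, 0, 0, 0.26, 3], [-71, 395, 0, 0, 0, 0.3, 3]]])

```text
time_s: 10.75
ee_pos: [0.5232, 0.1154, 0.211]
tool_rot: [0.097, 0.995, -0.0, -0.001]
ft_force: [1.5, -0.6, -0.7]
finger_gap: 0.106
finger_force: 49.5
```

```bash
python3 - <<'E'
from h import *
delta([.534,.2015,.215],2.906)
E
```

```text
t 10.75 d [ 6.  86.5 -4.1] [-0.001 -0.002  0.042] pos [0.5232 0.1154 0.211 ]
```

Emit:
apply_moves(deltas=[[[3, 40, -2, 0, 0, 0.02, 3], [6, 75, -4, 0, 0, 0.04, 3], [6, 86, -4, 0, 0, 0.042, 3], [6, 86, -4, 0, 0, 0.042, 3], [6, 86, -4, 0, 0, 0.042, 3], [6, 86, -4, 0, 0, 0.042, 3]]])

```text
time_s: 11.35
ee_pos: [0.5346, 0.1975, 0.2156]
tool_rot: [0.118, 0.993, -0.001, -0.001]
ft_force: [0.5, -0.2, -1.1]
finger_gap: 0.107
finger_force: 49.5
```

```bash
python3 - <<'E'
from h import *
delta([.534,.2015,.215],2.906)
c=cam('wrist'); np.savez('w4.npz',K=c[0],R=c[1],t=c[2]); a=cap('wrist','w4'); b=cap('scene','s4')
cs=cam('scene')
print('keyway scene',proj(cs,[.534,.2015,.101]),'tip',proj(cs,[.534,.2015,.158]),'wrist',proj(c,[.534,.2015,.101]),proj(c,[.534,.2015,.158]))
o=np.zeros((600,800,3),np.uint8)
o[:480,:400]=cv2.resize(a[140:380,220:420],None,fx=2,fy=2,interpolation=cv2.INTER_CUBIC)
o[:480,400:]=cv2.resize(b[80:200,310:410],None,fx=4,fy=4,interpolation=cv2.INTER_CUBIC)
cv2.imwrite('pics/c4.png',o[:480,:,::-1])
E
```

```text
t 11.35 d [1.6 3.7 0.6] [-0.001 -0.001 -0.   ] pos [0.5346 0.1975 0.2156]
keyway scene [361.13958454 173.56692511] tip [362.50414791 150.85937811] wrist [331.74558786 243.09496506] [333.12992107 276.54162488]
```

View pics/c4.png

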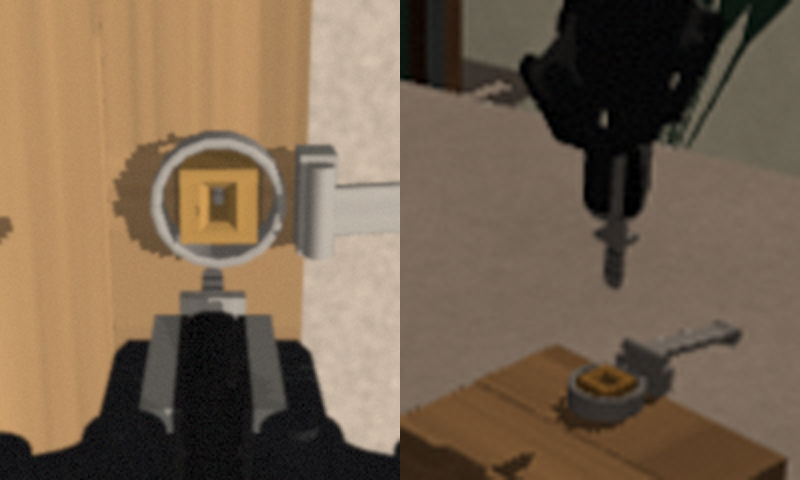

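Wrist crop (2x, offset 220,140): plug centre at (218.5,207) i.e. full-image (329.3,243.5); blade tip at (212,269), i.e. (326,274.5). Scene crop shows the key upright above the plug.

```bash
python3 - <<'E'
from h import *
w=np.load('w4.npz'); c=(w['K'],w['R'],w['t']); s=readout.read_state()
print(s['ee_pos'])
a=-.235; X=np.array([np.cos(a),np.sin(a),0]);Y=np.array([-X[1],X[0],0])
k=onz(c,(329.3,243.5),.101); print('key',k.round(4))
im=cv2.imread('pics/w4.png'); g=im[262:300,300:352].max(2)
for v in range(264,290,2): print(v,im[v,318:338].max(1).tolist())
p=np.array([.5346,.1975,.2156])
for dx in (-.005,0,.005):
  q=p+[0,0,-.0563]-X*dx; print(proj(c,q-Y*.0025),proj(c,q+Y*.0025))
t=onz(c,(326,274.5),p[2]-.0563); print('tip +x edge rel tcp in organiser x,y', (t-p)@X,(t-p)@Y, 'key-tcp',(k-p)@X,(k-p)@Y)
cs=cam('scene')
sc=cv2.imread('pics/s4.png')
print('scene tip observed', 310+215/4, 80+285/4, 'pred', proj(cs,p+[0,0,-.0563]),'plug obs',310+210/4,80+380/4,'pred',proj(cs,k))
E
```

```text
[0.53498985 0.197653   0.21600431]
key [0.5339 0.1999 0.101 ]
264 [118, 116, 117, 114, 113, 108, 101, 94, 87, 85, 85, 83, 83, 85, 81, 82, 84, 84, 85, 82]
266 [124, 118, 115, 110, 108, 108, 105, 95, 86, 84, 83, 85, 83, 81, 83, 87, 85, 84, 83, 85]
268 [171, 160, 155, 149, 143, 133, 125, 118, 108, 99, 97, 95, 94, 96, 102, 105, 111, 120, 130, 130]
270 [172, 177, 176, 173, 177, 177, 176, 171, 169, 166, 162, 160, 161, 165, 162, 166, 170, 170, 172, 171]
272 [169, 167, 170, 167, 164, 163, 160, 163, 163, 166, 169, 168, 169, 170, 167, 168, 166, 170, 169, 170]
274 [176, 175, 176, 164, 148, 124, 117, 114, 116, 119, 125, 137, 157, 167, 171, 174, 173, 174, 175, 175]
276 [174, 176, 162, 136, 106, 99, 93, 95, 95, 98, 96, 98, 113, 150, 172, 175, 175, 177, 178, 176]
278 [175, 169, 150, 112, 80, 71, 73, 72, 70, 71, 74, 75, 85, 125, 158, 177, 174, 178, 177, 176]
280 [176, 172, 149, 119, 88, 84, 85, 88, 87, 85, 87, 89, 95, 126, 157, 171, 176, 175, 175, 174]
282 [176, 169, 150, 112, 93, 88, 88, 91, 89, 89, 91, 93, 100, 128, 157, 173, 177, 176, 179, 176]
284 [166, 160, 134, 92, 74, 71, 69, 73, 72, 72, 72, 70, 75, 108, 142, 159, 165, 167, 166, 168]
286 [108, 106, 98, 92, 93, 91, 91, 94, 95, 98, 94, 95, 93, 99, 98, 103, 98, 105, 105, 112]
288 [87, 88, 92, 89, 94, 96, 105, 108, 114, 114, 112, 113, 111, 112, 113, 109, 108, 111, 112, 113]
[320.87855156 289.3886554 ] [330.67756517 289.37594173]
[320.81958927 280.3112807 ] [330.69158142 280.29798689]
[320.75974215 271.09768468] [330.70580801 271.08379469]
tip +x edge rel tcp in organiser x,y -0.003158446374597554 0.00013052012695204614 key-tcp -0.0012430330342578805 0.0021695782163173934
scene tip observed 363.75 151.25 pred [361.85625997 151.06125346] plug obs 362.5 175.0 pred [360.74671671 173.83647385]
```

Emit:
apply_moves(deltas=[[[1.6, 2.2, 0, 0, 0, 0, 3], [1.6, 2.2, 20, 0, 0, 0, 3], [1.6, 2.2, 38, 0, 0, 0, 3], [1.6, 2.2, 48, 0, 0, 0, 3], [1.6, 2.2, 52, 0, 0, 0, 3], [1.6, 2.2, 52, 0, 0, 0, 3], [1.6, 2.2, 52, 0, 0, 0, 3]]])

```text
time_s: 12.15
ee_pos: [0.5348, 0.2018, 0.165]
tool_rot: [0.117, 0.993, 0.0, 0.001]
ft_force: [0.5, -0.3, -0.4]
finger_gap: 0.106
finger_force: 49.5
```

```bash
python3 - <<'E'
from h import *
c=cam('wrist');a=cap('wrist','w5')
delta([.5339,.1999,.164],2.906); s=readout.read_state();print(s['ft_force'],s['finger_force'],s['finger_gap']*85.4)
print('key',proj(c,[.5339,.1999,.101]))
cv2.imwrite('pics/c5.png',cv2.resize(a[200:350,240:420,::-1],None,fx=4,fy=4,interpolation=cv2.INTER_CUBIC))
E
```

```text
t 12.2 d [ 0.5 -2.2  1.2] [0.001 0.002 0.001] pos [0.5349 0.2019 0.1653]
[-0.43321292  0.23011832 -0.78551197] 49.52025890350342 8.959154654513714
key [321.63169906 273.65424212]
```

View pics/c5.png

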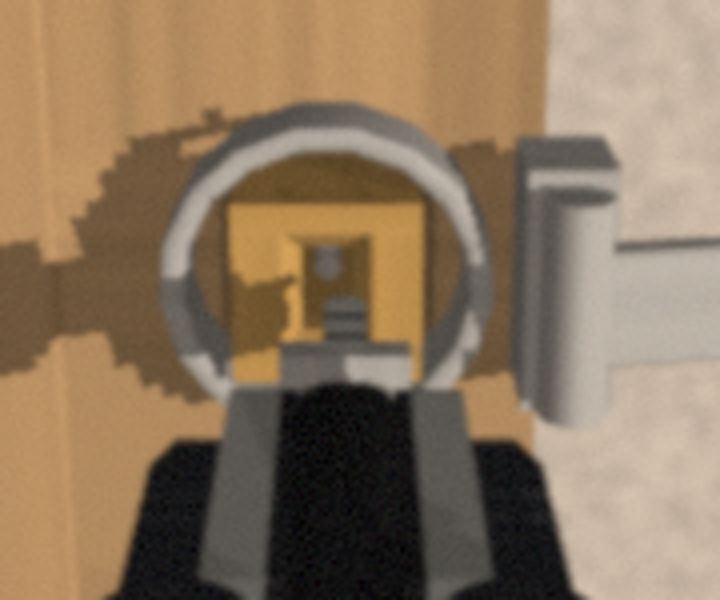

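Wrist crop (4x): slot centre at about x=328, blade at x=346, so the key is ~2.2 mm too far along tool +y; tool x looks right. Correct and enter.

Emit:
apply_moves(deltas=[[[0.3, -2.2, 0, 0, 0, 0, 3], [0.3, -2.2, 0, 0, 0, 0, 3], [0.3, -2.2, 4, 0, 0, 0, 3], [0.3, -2.2, 7, 0, 0, 0, 3], [0.3, -2.2, 10, 0, 0, 0, 3], [0.3, -2.2, 12, 0, 0, 0, 3], [0.3, -2.2, 14, 0, 0, 0, 3], [0.3, -2.2, 14, 0, 0, 0, 3]]])

```text
time_s: 13.0
ee_pos: [0.533, 0.1995, 0.1498]
tool_rot: [0.117, 0.993, -0.0, -0.0]
ft_force: [-0.2, -1.2, -0.1]
finger_gap: 0.109
finger_force: 49.5
```

```bash
python3 - <<'E'
from h import *
delta([.5339,.1999,.164],2.906); s=readout.read_state();print(s['ft_force'],s['wrist_torque'],s['finger_gap']*85.4)
E
```

```text
t 13.0 d [ -0.8   0.6 -14.2] [-0.    -0.001  0.001] pos [0.533  0.1995 0.1498]
[-0.17588884 -1.17981678 -0.11658004] [-0.01428696  0.03612389 -0.00436052] 9.311656698829543
```

Emit:
apply_moves(deltas=[[[0, 0, 3, 0, 0, 0, 3], [0, 0, 6, 0, 0, 0, 3], [0, 0, 9, 0, 0, 0, 3], [0, 0, 12, 0, 0, 0, 3], [0, 0, 14, 0, 0, 0, 3], [0, 0, 16, 0, 0, 0, 3], [0, 0, 18, 0, 0, 0, 3], [0, 0, 18, 0, 0, 0, 3]]], squeeze=70)

```text
time_s: 13.8
ee_pos: [0.5336, 0.1997, 0.1323]
tool_rot: [0.117, 0.993, 0.0, 0.0]
ft_force: [0.4, 0.5, 4.4]
finger_gap: 0.107
finger_force: 73.3
```

Emit:
apply_moves(deltas=[[[0, 0, 1, 0, 0, 0, 3], [0, 0, 2, 0, 0, 0, 3], [0, 0, 3, 0, 0, 0, 3], [0, 0, 3, 0, 0, 0, 3]]])

```text
time_s: 14.2
ee_pos: [0.5336, 0.1997, 0.1294]
tool_rot: [0.117, 0.993, 0.0, 0.0]
ft_force: [-0.2, 0.2, 4.8]
finger_gap: 0.107
finger_force: 73.4
```

```bash
python3 - <<'E'
from h import *
delta([.5339,.1999,.1293],2.906); s=readout.read_state();print(s['ft_force'],s['wrist_torque'],s['finger_gap']*85.4,s['joint_pos'].round(2))
E
```

```text
t 14.2 d [-0.3  0.3  0.1] [0.    0.001 0.001] pos [0.5336 0.1997 0.1294]
[-0.19830637  0.15335502  4.75283219] [-0.04585041  0.07782342 -0.04368068] 9.125683976409064 [ 0.28  0.34  1.85  0.    0.95 -1.05]
```

Pins resisting with ~4.8 N; push on until the shoulder seats.

Emit:
apply_moves(deltas=[[[0, 0, 1, 0, 0, 0, 3], [0, 0, 2, 0, 0, 0, 3], [0, 0, 2, 0, 0, 0, 3]]])

```text
time_s: 14.5
ee_pos: [0.5338, 0.1998, 0.1292]
tool_rot: [0.117, 0.993, 0.0, 0.0]
ft_force: [-3.8, -1.0, 13.3]
finger_gap: 0.105
finger_force: 74.9
```

```bash
python3 - <<'E'
from h import *
delta([.5339,.1999,.1293],2.906); s=readout.read_state();print(s['ft_force'],s['wrist_torque'])
E
```

```text
t 14.5 d [-0.1  0.2 -0.1] [0.    0.001 0.001] pos [0.5338 0.1998 0.1292]
[-3.80274242 -1.0276934  13.3220695 ] [-0.22418703  0.63064534 -0.01457537]
```

Emit:
apply_moves(deltas=[[[0, 0, 0, 0, 0, 0.1, 3], [0, 0, 0, 0, 0, 0.2, 3], [0, 0, 0, 0, 0, 0.3, 3], [0, 0, 0, 0, 0, 0.4, 3], [0, 0, 0, 0, 0, 0.5, 3], [0, 0, 0, 0, 0, 0.6, 3], [0, 0, 0, 0, 0, 0.7, 3], [0, 0, 0, 0, 0, 0.8, 3]]])

```text
time_s: 15.3
ee_pos: [0.5347, 0.2004, 0.1293]
tool_rot: [0.496, 0.868, 0.001, 0.001]
ft_force: [-1.7, 1.0, 10.5]
finger_gap: 0.111
finger_force: 74.4
```

```bash
python3 - <<'E'
from h import *
delta([.5339,.1999,.1293],2.906); s=readout.read_state();print(s['ft_force'],s['wrist_torque'],s['finger_gap']*85.4,s['joint_pos'].round(2))
E
```

```text
t 15.3 d [-0. -1. -0.] [ 0.003  0.002 -0.803] pos [0.5347 0.2004 0.1293]
[-1.73661622  1.02380704 10.45846722] [0.13292357 0.24882281 0.03178712] 9.483643354293138 [ 0.28  0.34  1.85  0.    0.95 -0.25]
```

Emit:
apply_moves(deltas=[[[0, 0, 0, 0, 0, 0.1, 3], [0, 0, 0, 0, 0, 0.2, 3], [0, 0, 0, 0, 0, 0.3, 3], [0, 0, 0, 0, 0, 0.4, 3], [0, 0, 0, 0, 0, 0.5, 3], [0, 0, 0, 0, 0, 0.6, 3], [0, 0, 0, 0, 0, 0.7, 3], [0, 0, 0, 0, 0, 0.8, 3]]])

```text
time_s: 16.1
ee_pos: [0.5353, 0.2004, 0.1293]
tool_rot: [0.795, 0.607, 0.002, 0.001]
ft_force: [0.1, 0.7, 9.0]
finger_gap: 0.111
finger_force: 74.3
```

```bash
python3 - <<'E'
from h import *
delta([.5339,.1999,.1293],2.906); s=readout.read_state();print(s['ft_force'],s['wrist_torque'],s['finger_gap']*85.4,s['joint_pos'].round(2))
E
```

```text
t 16.1 d [-0.8 -1.2 -0. ] [ 5.000e-03  1.000e-03 -1.603e+00] pos [0.5353 0.2004 0.1293]
[0.09878473 0.72887717 9.01763658] [0.05060152 0.02322149 0.03441875] 9.476433477917494 [0.28 0.34 1.85 0.   0.95 0.55]
```

Emit:
apply_moves(deltas=[[[0, 0, 0, 0, 0, 0.06, 3], [0, 0, 0, 0, 0, 0.12, 3], [0, 0, 0, 0, 0, 0.18, 3], [0, 0, 0, 0, 0, 0.18, 3]]])

```text
time_s: 16.5
ee_pos: [0.5355, 0.2003, 0.1293]
tool_rot: [0.846, 0.534, 0.003, 0.001]
ft_force: [-0.1, -0.4, 10.5]
finger_gap: 0.106
finger_force: 74.2
```

```bash
python3 - <<'E'
from h import *
delta([.5339,.1999,.1293],2.906); s=readout.read_state();print(s['ft_force'],s['wrist_torque'],s['finger_gap']*85.4,s['joint_pos'].round(2))
E
```

```text
t 16.5 d [-1.  -1.3  0. ] [ 6.00e-03  1.00e-03 -1.78e+00] pos [0.5355 0.2003 0.1293]
[-0.12678974 -0.43006569 10.50743675] [-0.03205745 -0.04314463  0.0040899 ] 9.05316706004497 [ 0.28  0.34  1.85 -0.    0.95  0.73]
```

Emit:
apply_moves(deltas=[[[0, 0, 0, 0, 0, 0.06, 3], [0, 0, 0, 0, 0, 0.12, 3], [0, 0, 0, 0, 0, 0.12, 3]]])

```text
time_s: 16.8
ee_pos: [0.5356, 0.2002, 0.1293]
tool_rot: [0.876, 0.482, 0.003, 0.001]
ft_force: [0.9, 0.5, 9.5]
finger_gap: 0.103
finger_force: 74.2
```

```bash
python3 - <<'E'
from h import *
delta([.5339,.1999,.1293],2.906); s=readout.read_state();print(s['ft_force'],s['wrist_torque'],s['finger_gap']*85.4,s['joint_pos'].round(2))
E
```

```text
t 16.8 d [-1.2 -1.3 -0. ] [ 6.000e-03  1.000e-03 -1.899e+00] pos [0.5356 0.2002 0.1293]
[0.86517658 0.4877372  9.4954783 ] [-0.04482428 -0.0780561   0.12981343] 8.761533184801337 [ 0.28  0.34  1.85 -0.    0.94  0.85]
```

Emit:
apply_moves(deltas=[[[0, 0, 0, 0, 0, 0.04, 3], [0, 0, 0, 0, 0, 0.08, 3], [0, 0, 0, 0, 0, 0.08, 3], [0, 0, 0, 0, 0, 0.08, 3]]])

```text
time_s: 17.2
ee_pos: [0.5357, 0.2001, 0.1293]
tool_rot: [0.894, 0.448, 0.003, 0.001]
ft_force: [1.7, -0.7, 9.7]
finger_gap: 0.104
finger_force: 74.2
```

```bash
python3 - <<'E'
from h import *
a=cap('wrist','w6');b=cap('scene','s6')
delta([.5339,.1999,.1293],2.906); s=readout.read_state();print(s['ft_force'],s['wrist_torque'],s['finger_gap']*85.4,s['finger_force'])
o=np.zeros((480,800,3),np.uint8)
o[:,:480]=cv2.resize(a[210:370,240:400],None,fx=3,fy=3,interpolation=cv2.INTER_CUBIC)
o[:,480:]=cv2.resize(b[110:206,330:394],None,fx=5,fy=5,interpolation=cv2.INTER_CUBIC)
cv2.imwrite('pics/c6.png',o[:,:,::-1])
E
```

```text
t 17.3 d [-1.2 -1.3 -0. ] [ 7.000e-03  1.000e-03 -1.978e+00] pos [0.5357 0.2001 0.1293]
[-0.16420563 -0.59986376 10.16512752] [-0.14842995 -0.14833891  0.22823852] 8.878369954168615 74.19723629951477
```

View pics/c6.png

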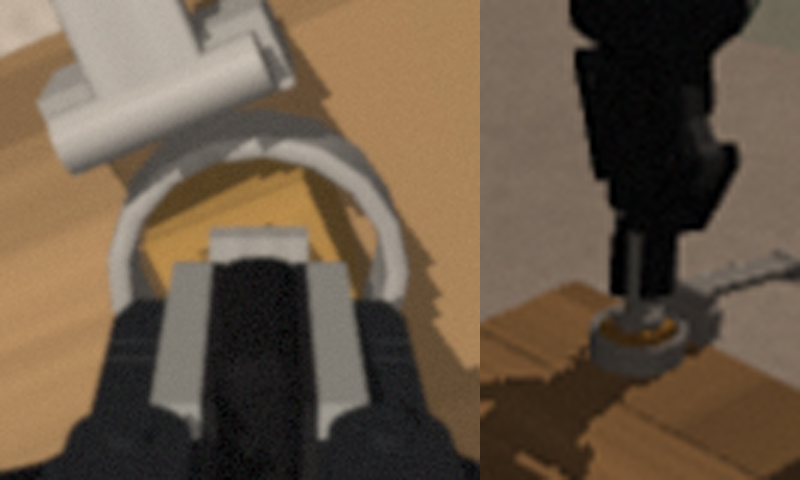

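The plug's edges lie parallel to the hinge pin again, so it has gone a full quarter turn. The turning torque has risen to 0.23 N m against the stop, the shoulder is seated and the hasp is lying back.

```bash
python3 -c "
from workcell import ticket
print(ticket.sign_off())"
```

```text
the job is handed in; nothing more can be done
None
```

The job is handed in at about 17 s: the hasp lies back clear, and the key is fully home, turned a quarter turn clockwise to its stop and still gripped there; the arm never touched the frog, egg cup or vase.

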